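# Slide the chopping board home over the peelings pan

## Robot

A 6-joint arm with a two-finger parallel gripper is mounted at the origin on a cart in front of the work surface, level with it; the furniture and walls round the work are solid. World frame = base frame: x ahead of the robot, y to its left, z up, the work surface at z = 0. Lengths are in mm, angles in rad, forces in N, time in s.
With the tool pointing down it reaches from about 350 to 850 mm from the base axis. Payload 8.1 kg.
Tool frame: the origin (TCP) lies at the very end of the fingers, on their centre line; the grasp point (between the pads) lies 19 mm behind it; z points along the fingers, y is the line along which they close (so a half turn about z gives the same grasp; the last joint's range is limited). The gripper opens to 93 mm and grips with 3 to 60 N. Pads are 15 mm wide; open, the fingers measure 128 mm over their backs; the gripper's body (75 mm by 188 mm) begins 65 mm behind the grasp point.
Start: joints at [1.119, 0.13, 1.488, -0, 1.523, -0.085], TCP at [215.157, 560.101, 218.635] pointing down, gripper open.
Joint ranges: [-2.96, 2.96], [-0.89, 2.26], [0.02, 2.5], [-1.34, 4.48], [0, 2.73], [-2.66, 2.66]. Speed limits (rad/s): [2.39, 2.39, 2.79, 3.14, 3.14, 3.14].

## Interface

Orientations are given as a unit quaternion [w, x, y, z].
In Python, from bench import bot, cams, workorder gives the robot as it stands.
- The arm moves only by the tool step_arm, never from a script. Its argument "steps" is a list of rows, each a list of 5 numbers: the shift along the tool's x, y, z normalised to -1 to 1, where 1 is 0.6 m, then the turn about the tool's z normalised to -1 to 1, where 1 is pi/2 rad, then the gripper command: -1 is shut, 1 is fully open, values between are in proportion. In form: [[dx, dy, dz, turn, grip], ...]. A call has 1 to 20 rows; each row is the pose to reach, as a shift and turn from the pose commanded when the call began, along the tool's axes at that moment; what a row does not reach only later rows make up. A row lasts 1/8 s, in which the tool goes at most 62.5 mm and 10.7 degrees, less where a joint would pass 70% of its speed; a pose out of reach is approached as far as the arm can. A call with a number of a shift or a turn outside -1 to 1 is refused whole. A call with a gripper value outside its range is refused whole. The fingers move at their own pace and stop on an object; the grip force is fixed at half the most. Time passes only in rows, so rows that repeat a pose let the fingers close. It gives the time, the measured TCP pose, the force, the opening and the grip force at its end, in the units of the state.
- bot.read_state(): the state, without advancing time (a new reading comes with each control period).
- cams.read_camera(name): name is "scene" or "top" or "wrist"; returns the picture (400x640x3 uint8, red, green, blue); there is no depth.
- cams.calibration(name): a dict with "intrinsics" (3x3 intrinsics, pixels), "k1" (the pictures are not rectified: a ray, as slopes to the right and down, at radius r is drawn at 1 + k1 r^2 times it, then the intrinsics apply), "extrinsics" (4x4, takes a point from camera to world coordinates). Camera axes: x right, y up, looking along -z (the intrinsics and any distortion apply to the point x, -y, -z); pixel columns grow to the right and rows downward; lengths in mm; the calibration is good to about 2 mm. A picture is of the moment at which its call begins: read the wrist's pose just before it. calibration takes no time and is no camera call; for the wrist camera it gives the pose at the moment of the call.
- workorder.finish_job(): hands the job in; it is judged then, once.
The state is a dict: "time": time; "joints": joint angles; "joint_velocities": joint speeds; "joint_torque": joint torques, N m; "ee_pos": TCP position; "eef_rot": TCP orientation; "contact_force": force on the tool from outside, world axes, zero at the start; "moment": the same for the moment, N m; "gripper_width": finger opening in mm; "grasp_force": force on a finger pad.
Only numpy, scipy, OpenCV 4.12 (cv2) and the standard library are available. Lean on these libraries where they do the work, as an engineer would, in place of code of your own. Each camera call takes 0.05 s, during which the arm holds its last target. There are 200 camera calls.

## Task

Close the potato-prep station: push the chopping board along its rails with a fingertip until its leading end drops into the locating notch and it lies flat, then push the turn button a quarter turn with a fingertip so that it points straight over the board's edge and keeps it down. Only push, gently: do not pick up or pinch the board or the button, and leave the other things standing where they are.

Things in the scene. Friction and masses are not known exactly. Their poses are not given: they have to be found in the camera images.
- frame: Prep station: a low wooden frame fixed to the worktop, steel pan in it, 192 wide (x) x 440 long (y) x 72 mm high. Origin: centre of its underside; z up, +y along the rails to the notch end. Each rail: an aluminium runner, top at z = 60, centred at x = -81 or +81, and outside it a lip up to z = 72 that guides the board. Pan rim at z = 48; a potato may lie in it, up to z = 50
- end_rail (a point): Middle of the top of the frame's end rail, 72 mm high, at y = 200 mm in the frame's axes (28 mm thick): it closes the notch end and carries the turn button. The other end has only a low rail (42 mm high, y = -220 to -204), over which a finger passes freely
- board: Wooden chopping board, loose on the rails, 170 wide (x) x 200 long (y) x 14 mm thick, about 0.35 kg. Origin: centre of its underside; +y its leading edge, z up. Under that edge a cleat, 8 mm deep, 14 mm long in y, rides on the runners, so the leading end stands 8 mm high and the tail edge drags on the runners. Starts 70 to 130 mm short of home; slides with a few newtons; over 35 N is ramming
- board_lead (a point): Middle of the board's leading edge, on its top face (100 mm ahead of the board's origin, 14 mm up). Its height above the worktop is 82 mm while riding, 74 mm at home
- board_tail (a point): Middle of the board's tail edge, on its top face (100 mm behind the board's origin, 14 mm up): the edge to push. Its underside is at about 60 mm and its top at about 74 mm above the worktop; free below for a fingertip down to 52 mm
- home_lead (a point): Point fixed on the frame (0, 168, 74 mm in its axes): where board_lead lies when the board is home, flat on the runners, its cleat in the notches. Each runner has one notch, 10 mm deep, y = 149.5 to 168.5 mm; the cleat has 2.5 mm play either way. At home a push meets the notch's upright wall and the force rises. Pushed fast, the cleat can skip the notch
- latch (a joint): Turn button, a steel bar 18 mm wide on an upright pivot on the end rail. 0 rad = open, the bar lies along the frame's +x; it turns clockwise seen from above; 1.57 = closed, the bar points along the frame's -y over the board's leading edge; stop at 1.85. Starts 0 to 0.25, stays where left, turns with about 1 N at the fin. Passes 2.5 mm over the board at home; strikes it if it rides high there
- latch_pivot (a point): The turn button's axis at the top of its bar (-30, 200, 83 mm in the frame's axes). The bar lies at 76.5 to 83 mm height and reaches 51 mm from the axis; along its middle stands a thumb fin, 6 mm thick, from 14 to 48 mm off the axis, up to 99 mm above the worktop
- latch_tip (a point): Point in the fin of the turn button, 40 mm from the axis, 90 mm above the worktop; it turns with the button
- potato_2: Potato, 64x103x60 mm, on the worktop right of the station; leave it alone. Origin: centre of its underside
- peeler: Black vegetable peeler, 33x228x26 mm, lying right of the station; leave it alone. Origin: centre of its underside
- mug: White mug, 92x127x95 mm, left of the station; leave it alone. Origin: centre of its underside
- salt_box: Upright salt carton, 46x90x144 mm, behind the station to the right; leave it alone. Origin: centre of its underside
- potato_0: Long potato, 81x198x70 mm, behind the station; leave it alone. Origin: centre of its underside
- jar: Spice jar, 45x44x100 mm, behind the station to the left; leave it alone. Origin: centre of its underside

How it is judged (in metres and radians):
On the way, in this order (a step that is already met when the one before it is completed fails the run):
1. the board has dropped into the notch and lies flat, the turn button still open (z of board_lead in the frame of frame below 0.0765 m and z of board_tail in the frame of frame below 0.0775 m and y of board_lead in the frame of home_lead between -0.006 and 0.006 m and value of joint latch below 0.8 rad), for 0.2 s.
2. the turn button points over the board (value of joint latch above 1.2 rad), for 0.1 s.
At the end, for the whole second after the job is handed in: The board lies flat in the station with its cleat in the notches (leading edge within 6 mm of home along the rails and less than 2.5 mm above its home height, the tail less than 3.5 mm above), at rest, and the turn button points over it (turned to at least 1.2 rad) (z of board_lead in the frame of frame between 0.07 and 0.0765 m and z of board_tail in the frame of frame between 0.07 and 0.0775 m and y of board_lead in the frame of home_lead between -0.006 and 0.006 m and value of joint latch above 1.2 rad and linear speed of board below 0.02 m/s); the robot touches nothing.
It fails at once if the board is lifted or tipped off the rails (z of board in the frame of frame above 0.08 m or z of board_tail in the frame of frame above 0.09 m or z of board_lead in the frame of frame above 0.097 m or angle between board's own z axis and vertical above 0.15 rad).
It fails at once if the board is rammed or pinched (over 38 N) (contact force between the fingers and board above 38 N).
It fails at once if the station or its turn button is forced or pinched hard (over 35 N) (contact force between the fingers and frame above 35 N).
It fails at once if a bystander is moved by more than 25 mm (distance of any of potato_2, peeler, mug, salt_box, potato_0, jar from where it was at the start of the episode above 0.025 m).
It also fails if it takes over 48 s, if anything falls off the work surface, if the arm or the gripper's body presses on something with over 40 N, if the wrist force passes 120 N, or if a joint passes its speed limit or range.

## Working session

There is one attempt and no reset: what is moved stays moved. The work goes in short steps, Python scripts to look and compute and a tool call to move; the robot and the scene stay as the last step left them, time stands still between calls to the robot, and variables do not carry over. Pictures are saved under pics/ and viewed, at most 10 in all, crops included, and the job is handed in when it is done.

Besides the shell and the picture viewer there is one more tool, called by a JSON object that holds its "fn" and its "kwargs". step_arm: Moves the arm, as the interface text tells. Its arguments: {"type":"object","properties":{"steps":{"type":"array"}},"required":["steps"]}

```bash
mkdir -p pics; cat > h.py <<'E'
import numpy as np, cv2
from bench import bot, cams, workorder
def snap(n,f):
    im=cams.read_camera(n); cv2.imwrite(f'pics/{f}.png',cv2.cvtColor(im,cv2.COLOR_RGB2BGR)); return im
def ray(c,u,v):
    K=np.array(c['intrinsics']);E=np.array(c['extrinsics']);d=np.array([(u-K[0,2])/K[0,0],(v-K[1,2])/K[1,1]])
    s=d.copy()
    for _ in range(20): s=d/(1+c['k1']*(s@s))
    return E[:3,3],E[:3,:3]@np.array([s[0],-s[1],-1])
def onz(c,u,v,z):
    o,r=ray(c,u,v);return o+r*(z-o[2])/r[2]
def proj(c,p):
    K=np.array(c['intrinsics']);E=np.array(c['extrinsics']);q=E[:3,:3].T@(np.array(p)-E[:3,3])
    s=np.array([q[0],-q[1]])/-q[2]; s=s*(1+c['k1']*(s@s)); return K[0,0]*s[0]+K[0,2],K[1,1]*s[1]+K[1,2]
E
python3 - <<'E'
from h import *
for n in('top','scene'): snap(n,n+'0'); print(n,np.array(cams.calibration(n)['extrinsics'])[:3,3])
s=bot.read_state(); print(s['time'],s['ee_pos'],s['eef_rot'],s['gripper_width'])
E
```

```text
top [ 404.16222297  -26.78304722 1546.92885525]
scene [-377.83404727 -712.99263878  994.52164844]
0.1 [214.91382477 559.65046366 217.70982413] [-2.26620071e-04  1.82358464e-01  9.83231774e-01 -7.86036867e-04] 92.92172965014218
```

View pics/top0.png

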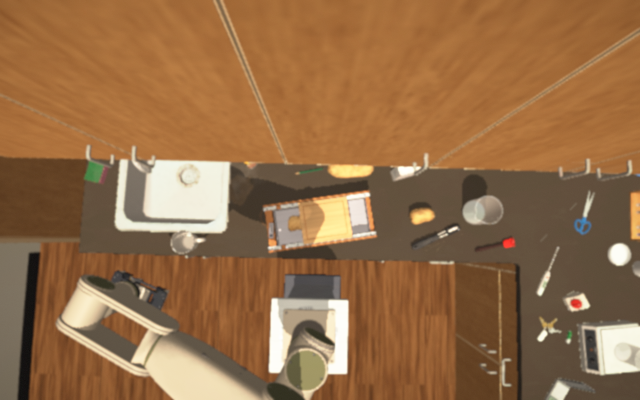

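View pics/scene0.png

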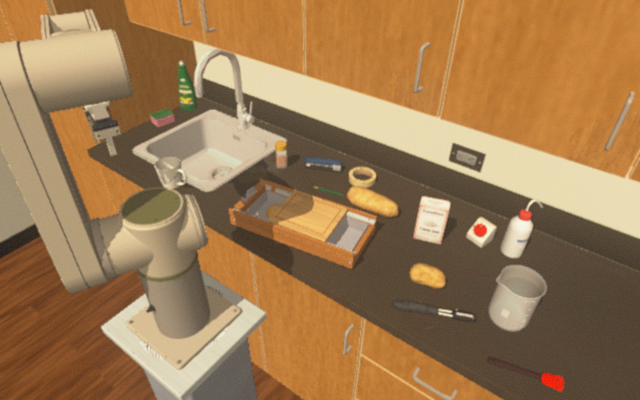

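```bash
python3 - <<'E'
import cv2,numpy as np
a=cv2.imread('pics/top0.png')[180:260,250:390];b=cv2.imread('pics/scene0.png')[170:270,220:390]
a=cv2.resize(a,(525,300),interpolation=cv2.INTER_CUBIC);b=cv2.resize(b,(510,300),interpolation=cv2.INTER_CUBIC)
c=np.zeros((600,525,3),np.uint8);c[:300]=a;c[300:,:510]=b;cv2.imwrite('pics/z.png',c)
E
```

```text
(no output)
```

View pics/z.png

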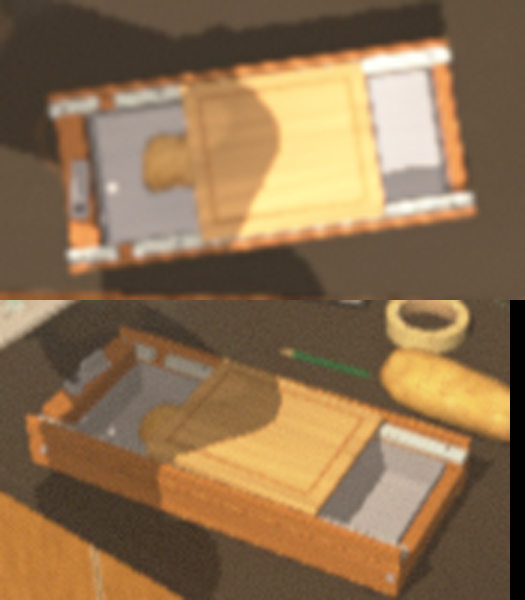

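```bash
python3 - <<'E'
from h import *
c=cams.calibration('top')
P={k:onz(c,250+u/3.75,180+v/3.75,72)[:2].round(1) for k,(u,v) in dict(TL=(50,97),BL=(70,272),TR=(448,42),BR=(475,212)).items()}
print(P, np.mean(list(P.values()),0)); 
d=P['TL']+P['BL']-P['TR']-P['BR']; print(np.degrees(np.arctan2(d[1],d[0])),np.linalg.norm(d)/2)
for u,v in((187,85),(207,240),(362,65),(383,215)): print(onz(c,250+u/3.75,180+v/3.75,76)[:2].round(1))
for u,v in((78,165),(80,213)): print(onz(c,250+u/3.75,180+v/3.75,90)[:2].round(1))
w=cams.calibration('wrist'); print(np.array(w['extrinsics']).round(3),np.array(w['intrinsics']))
from scipy.spatial.transform import Rotation as R
q=bot.read_state()['eef_rot']; print(R.from_quat(np.r_[q[1:],q[0]]).as_matrix().round(3))
E
```

```text
{'TL': array([526.2, 194.3]), 'BL': array([338.8, 165.7]), 'TR': array([ 597. , -237.1]), 'BR': array([ 412.7, -268.2])} [468.675 -36.325]
99.49345829801564 438.6576626482205
[542.5  46.2]
[376.4  20. ]
[ 568.9 -143. ]
[ 407.3 -168.3]
[452.8 159. ]
[402. 155.]
[[ 3.58000e-01 -8.90000e-01 -2.81000e-01  1.36280e+02]
 [ 9.34000e-01  3.41000e-01  1.11000e-01  5.90379e+02]
 [-3.00000e-03 -3.03000e-01  9.53000e-01  3.84710e+02]
 [ 0.00000e+00  0.00000e+00  0.00000e+00  1.00000e+00]] [[320.48569975   0.         322.1499886 ]
 [  0.         320.48569975 197.48828415]
 [  0.           0.           1.        ]]
[[-0.933  0.359 -0.001]
 [ 0.359  0.933 -0.001]
 [ 0.    -0.002 -1.   ]]
```

{"fn": "step_arm", "kwargs": {"steps": [[-0.714, -0.711, -0.12, 0.661, -1], [-0.714, -0.711, -0.12, 0.661, -1], [-0.714, -0.711, -0.12, 0.661, -1], [-0.714, -0.711, -0.12, 0.661, -1], [-0.714, -0.711, -0.12, 0.661, -1], [-0.714, -0.711, -0.12, 0.661, -1], [-0.714, -0.711, -0.12, 0.661, -1], [-0.714, -0.711, -0.12, 0.661, -1], [-0.714, -0.711, -0.12, 0.661, -1], [-0.714, -0.711, -0.12, 0.661, -1], [-0.714, -0.711, -0.12, 0.661, -1], [-0.714, -0.711, -0.12, 0.661, -1], [-0.714, -0.711, -0.12, 0.661, -1], [-0.714, -0.711, -0.12, 0.661, -1], [-0.714, -0.711, -0.12, 0.661, -1], [-0.714, -0.711, -0.12, 0.661, -1]]}}

```text
time: 2.1
ee_pos: [462.0, 8.6, 290.7]
eef_rot: [0.0, 0.646, 0.763, 0.0]
contact_force: [0.0, -0.7, -0.2]
gripper_width: 0.4
grasp_force: 0.0
```

```bash
python3 - <<'E'
from h import *
s=bot.read_state();snap('wrist','w1'); print(s['time'],s['ee_pos'],s['eef_rot'],s['gripper_width'],s['joints'])
E
```

```text
2.1 [462.03132779   8.56705797 290.70238542] [8.44953364e-05 6.45906865e-01 7.63416212e-01 3.71279116e-05] 0.3938720595826216 [-9.24543570e-02 -2.67575290e-01  1.73812320e+00 -3.60819867e-05
  1.67086369e+00 -2.58833103e-01]
```

View pics/w1.png

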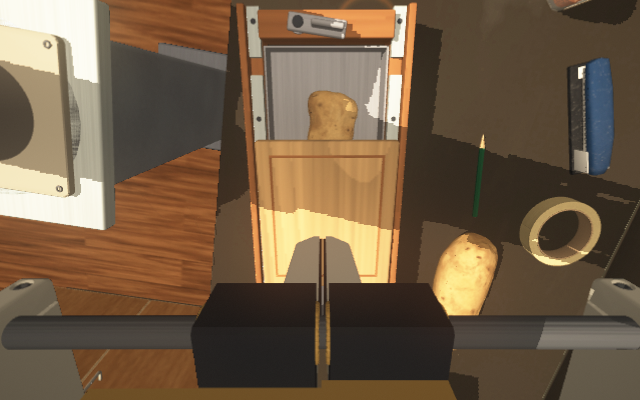

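```bash
python3 - <<'E'
from h import *
c=cams.calibration('wrist')
def f(u,v,z): return onz(c,u,v,z)[:2].round(1)
print('L',f(239,8,72),f(257,225,72)); print('R',f(414,8,72),f(399,225,72))
print('endrail inner',f(265,40,72),f(390,40,72)); print('lead',f(257,140,82),f(403,140,82))
print('pivot',f(298,20,83),'tip',f(346,31,83))
im=cv2.imread('pics/w1.png')[0:70,220:430];cv2.imwrite('pics/w1z.png',cv2.resize(im,(788,262),interpolation=cv2.INTER_CUBIC))
E
```

```text
L [346.7 164.6] [391.6 -79.9]
R [529.9 195.4] [573.3 -49.3]
endrail inner [377.3 138.6] [511.8 161.2]
lead [381.8  30.9] [549.3  59. ]
pivot [411.1 161.7] tip [462.4 159.9]
```

View pics/w1z.png

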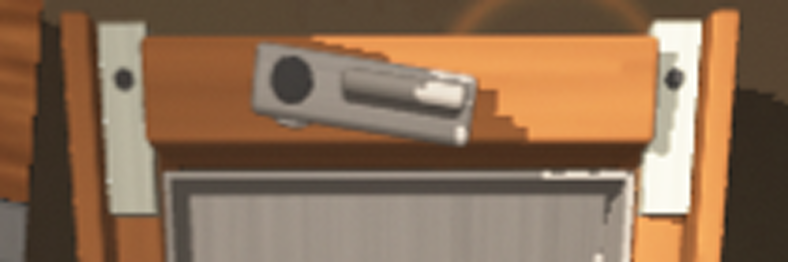

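{"fn": "step_arm", "kwargs": {"steps": [[-0.343, 0.012, 0.2, 0, -1], [-0.343, 0.012, 0.2, 0, -1], [-0.343, 0.012, 0.2, 0, -1], [-0.343, 0.012, 0.2, 0, -1], [-0.343, 0.012, 0.2, 0, -1], [-0.343, 0.012, 0.3, 0, -1], [-0.343, 0.012, 0.39, 0, -1], [-0.343, 0.012, 0.39, 0, -1], [-0.343, 0.012, 0.39, 0, -1], [-0.343, 0.012, 0.39, 0, -1]]}}

```text
time: 3.4
ee_pos: [505.5, -194.4, 60.2]
eef_rot: [0.003, 0.646, 0.763, 0.001]
contact_force: [-0.1, 0.4, -0.5]
gripper_width: 0.8
grasp_force: 0.0
```

```bash
python3 - <<'E'
from h import *
snap('wrist','w2')
E
```

```text
(no output)
```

View pics/w2.png

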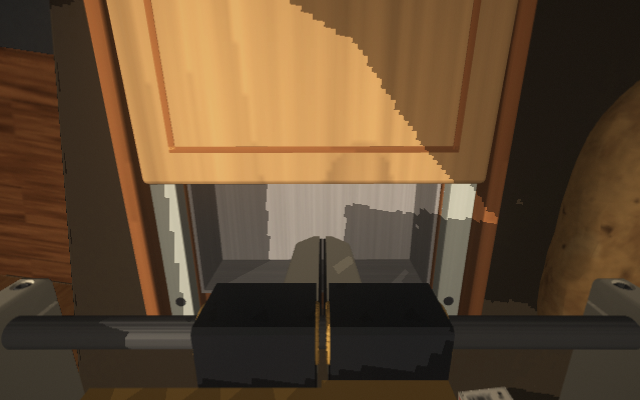

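{"fn": "step_arm", "kwargs": {"steps": [[0.02, 0, 0, 0, -1], [0.04, 0, 0, 0, -1], [0.05, 0, 0, 0, -1], [0.057, 0, 0, 0, -1], [0.064, 0, 0, 0, -1], [0.071, 0, 0, 0, -1], [0.078, 0, 0, 0, -1], [0.085, 0, 0, 0, -1], [0.092, 0, 0, 0, -1], [0.099, 0, 0, 0, -1], [0.106, 0, 0, 0, -1], [0.113, 0, 0, 0, -1], [0.12, 0, 0, 0, -1]]}}

```text
time: 5.08
ee_pos: [491.2, -122.3, 56.6]
eef_rot: [0.0, 0.646, 0.763, 0.0]
contact_force: [0.9, -3.6, -0.3]
gripper_width: 0.6
grasp_force: 1.5
```

```bash
python3 - <<'E'
from h import *
s=bot.read_state();print(s['ee_pos'],s['contact_force'])
snap('wrist','w3');c=cams.calibration('wrist')
O=np.array([475,-31]);a=np.radians(9.8);ex=np.array([np.cos(a),np.sin(a)]);ey=np.array([-ex[1],ex[0]])
p=np.array(s['ee_pos'])[:2]-O;print('tcp frame',p@ex,p@ey)
E
```

```text
[ 491.19918485 -122.28486677   56.64809806] [ 0.88000474 -3.55457412 -0.25975868]
tcp frame 0.4252532497984429 -92.71008387047026
```

View pics/w3.png

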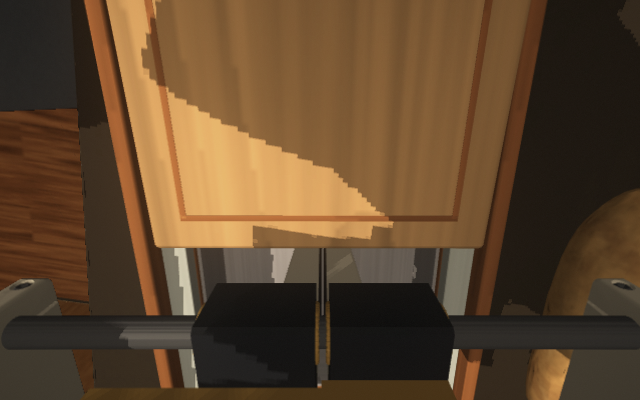

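{"fn": "step_arm", "kwargs": {"steps": [[0.007, 0, 0, 0, -1], [0.014, 0, 0, 0, -1], [0.021, 0, 0, 0, -1], [0.028, 0, 0, 0, -1], [0.034, 0, 0, 0, -1], [0.04, 0, 0, 0, -1], [0.046, 0, 0, 0, -1], [0.052, 0, 0, 0, -1], [0.057, 0, 0, 0, -1], [0.062, 0, 0, 0, -1], [0.066, 0, 0, 0, -1]]}}

```text
time: 6.5
ee_pos: [484.7, -83.3, 56.6]
eef_rot: [0.0, 0.646, 0.763, -0.0]
contact_force: [-0.1, -2.9, 0.1]
gripper_width: 0.8
grasp_force: 1.6
```

```bash
cat >> h.py <<'E'
O=np.array([475,-31]);a=np.radians(9.8);ex=np.array([np.cos(a),np.sin(a)]);ey=np.array([-ex[1],ex[0]])
def fr(p): p=np.array(p)[:2]-O; return np.array([p@ex,p@ey]).round(1)
E
python3 - <<'E'
from h import *
s=bot.read_state();im=snap('wrist','w4');c=cams.calibration('wrist');print(fr(s['ee_pos']))
# tail edge row: first strong change below board along columns beside fingers
g=cv2.cvtColor(im,cv2.COLOR_RGB2LAB)[:,:,2].astype(int)
for u in (230,260,390,420):
    d=g[200:281,u]; k=200+int(np.argmin(np.diff(d))); print(u,k,fr(onz(c,u,k+.5,74)))
E
```

```text
[  0.6 -53.2]
230 247 [-46.5 -42.7]
260 247 [-31.1 -42.7]
390 247 [ 35.9 -43.1]
420 247 [ 51.3 -43.1]
```

{"fn": "step_arm", "kwargs": {"steps": [[0.003, 0, 0, 0, -1], [0.006, 0, 0, 0, -1], [0.009, 0, 0, 0, -1], [0.012, 0, 0, 0, -1], [0.014, 0, 0, 0, -1]]}}

```text
time: 7.18
ee_pos: [483.3, -75.1, 56.6]
eef_rot: [-0.0, 0.646, 0.763, -0.0]
contact_force: [0.4, -3.7, 1.7]
gripper_width: 0.0
grasp_force: 1.6
```

{"fn": "step_arm", "kwargs": {"steps": [[0.002, 0, 0, 0, -1], [0.004, 0, 0, 0, -1]]}}

```text
time: 7.42
ee_pos: [482.9, -72.8, 56.6]
eef_rot: [0.0, 0.646, 0.763, -0.0]
contact_force: [0.5, -3.7, 0.9]
gripper_width: 0.5
grasp_force: 1.6
```

{"fn": "step_arm", "kwargs": {"steps": [[0.002, 0, 0, 0, -1], [0.004, 0, 0, 0, -1]]}}

```text
time: 7.68
ee_pos: [482.5, -70.4, 56.6]
eef_rot: [0.0, 0.646, 0.763, -0.0]
contact_force: [0.0, -4.2, -0.2]
gripper_width: 0.3
grasp_force: 1.6
```

{"fn": "step_arm", "kwargs": {"steps": [[0.002, 0, 0, 0, -1], [0.004, 0, 0, 0, -1]]}}

```text
time: 7.92
ee_pos: [482.7, -68.8, 56.9]
eef_rot: [0.001, 0.646, 0.763, -0.0]
contact_force: [1.5, -10.6, -1.6]
gripper_width: 0.5
grasp_force: 5.2
```

{"fn": "step_arm", "kwargs": {"steps": [[-0.01, 0, 0, 0, -1], [-0.03, 0, 0, 0, -1], [-0.03, 0, -0.1, 0, -1], [-0.03, 0, -0.2, 0, -1], [0.13, 0, -0.38, 0, -1], [0.13, 0, -0.38, 0, -1], [0.13, 0, -0.38, 0, -1], [0.13, 0, -0.38, 0, -1], [0.13, 0, -0.38, 0, -1], [0.13, 0, -0.38, 0, -1]]}}

```text
time: 9.18
ee_pos: [468.6, 8.0, 282.5]
eef_rot: [-0.001, 0.647, 0.763, -0.001]
contact_force: [-0.0, -0.1, 0.0]
gripper_width: 0.3
grasp_force: 0.0
```

```bash
python3 - <<'E'
from h import *
s=bot.read_state();im=snap('wrist','w5');c=cams.calibration('wrist');print(fr(s['ee_pos']),s['ee_pos'])
import json
json.dump({k:np.array(c[k]).tolist() for k in c},open('c5.json','w'))
i=cv2.imread('pics/w5.png')[:150,215:435];cv2.imwrite('pics/w5z.png',cv2.resize(i,None,fx=3.6,fy=3.6,interpolation=cv2.INTER_CUBIC))
E
```

```text
[ 0.3 39.5] [468.58095136   7.97381323 282.49618768]
```

View pics/w5z.png

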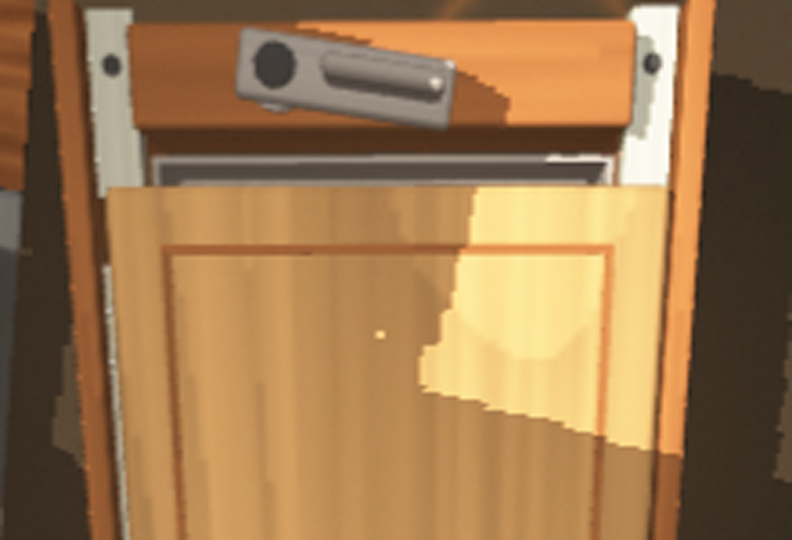

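```bash
python3 - <<'E'
from h import *
import json;c={k:np.array(v) for k,v in json.load(open('c5.json')).items()}
g=lambda u,v,z: fr(onz(c,215+u/3.6,v/3.6,z))
print('rail inner',g(140,128,72),g(630,125,72),'outer',g(380,22,72))
for z in(74,82): a,b=g(107,187,z),g(668,185,z); print(z,a,b,np.linalg.norm(a-b))
print('pivot',g(274,64,83)); print('fin', g(325,66,99),g(445,85,99),'bar end',g(452,90,83))
E
```

```text
rail inner [-71.7 185.6] [ 73.2 185.5] outer [ -0.5 212.8]
74 [-82.3 169.5] [ 85.1 169. ] 167.40074671279095
82 [-80.5 168.5] [ 83.3 168. ] 163.8007631239855
pivot [-30.5 200. ]
fin [-15.3 196.1] [ 17.2 191.3] bar end [ 20.  193.1]
```

{"fn": "step_arm", "kwargs": {"steps": [[0.1, 0.007, 0.1, 0, -1], [0.2, 0.007, 0.2, 0, -1], [0.301, 0.007, 0.2, 0, -1], [0.301, 0.007, 0.2, 0, -1], [0.301, 0.007, 0.25, 0, -1], [0.301, 0.007, 0.3, 0, -1], [0.301, 0.007, 0.324, 0, -1], [0.301, 0.007, 0.324, 0, -1], [0.301, 0.007, 0.324, 0, -1]]}}

```text
time: 10.35
ee_pos: [444.5, 187.6, 91.4]
eef_rot: [0.0, 0.646, 0.763, 0.001]
contact_force: [0.2, -0.9, 0.2]
gripper_width: 0.4
grasp_force: 0.0
```

```bash
python3 - <<'E'
from h import *
s=bot.read_state();p=fr(s['ee_pos']);print(p,s['ee_pos'],s['joints'][5])
P=np.array([-30.5,200]);r=31
for th,off in((.15,18),(.3,13),(.5,12.5),(.7,12),(.9,12),(1.1,12),(1.3,12),(1.45,12),(1.57,12),(1.6,12),(1.57,40)):
    q=P+r*np.array([np.cos(th),-np.sin(th)])+off*np.array([np.sin(th),np.cos(th)])-p
    print(th,off,(q[1]/600).round(4),(q[0]/600).round(4),round((th-.15)/1.5708,3))
E
```

```text
[  7.2 220.6] [444.51256654 187.62481758  91.37369628] 0.12793864046669157
0.15 18 -0.0124 -0.0073 0.0
0.3 13 -0.0289 -0.0071 0.095
0.5 12.5 -0.0408 -0.0075 0.223
0.7 12 -0.0523 -0.0104 0.35
0.9 12 -0.0624 -0.0151 0.477
1.1 12 -0.0713 -0.0216 0.605
1.3 12 -0.0788 -0.0297 0.732
1.45 12 -0.0832 -0.0368 0.828
1.57 12 -0.086 -0.0428 0.904
1.6 12 -0.0866 -0.0444 0.923
1.57 40 -0.0859 0.0039 0.904
```

{"fn": "step_arm", "kwargs": {"steps": [[-0.012, -0.003, 0, 0.06, -1], [-0.019, -0.003, 0, 0.12, -1], [-0.028, -0.003, 0, 0.19, -1], [-0.034, -0.003, 0, 0.25, -1], [-0.04, -0.003, 0, 0.32, -1], [-0.046, -0.004, 0, 0.38, -1], [-0.051, -0.006, 0, 0.446, -1]]}}

```text
time: 11.22
ee_pos: [446.7, 157.0, 92.1]
eef_rot: [0.0, 0.87, 0.494, 0.002]
contact_force: [0.9, 0.4, 0.2]
gripper_width: 0.5
grasp_force: 0.4
```

```bash
python3 - <<'E'
from h import *
s=bot.read_state();print(fr(s['ee_pos']),s['moment']);snap('wrist','w6')
E
```

```text
[  4.1 190.1] [-0.01912587 -0.05461576  0.01517863]
```

View pics/w6.png

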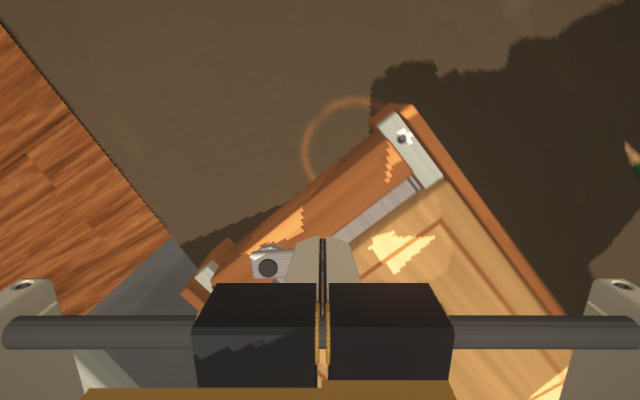

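{"fn": "step_arm", "kwargs": {"steps": [[-0.0055, 0.001, 0.003, 0.064, -1], [-0.0113, 0.002, 0.004, 0.127, -1], [-0.0173, 0.003, 0.004, 0.191, -1], [-0.0233, 0.003, 0.004, 0.255, -1], [-0.0292, 0.003, 0.004, 0.318, -1], [-0.0352, 0.002, 0.004, 0.382, -1], [-0.041, 0.001, 0.004, 0.446, -1], [-0.0467, -0.001, 0.004, 0.509, -1], [-0.0505, -0.003, 0.004, 0.554, -1], [-0.0505, -0.003, 0.004, 0.554, -1], [-0.0505, -0.003, 0.004, 0.554, -1]]}}

```text
time: 12.65
ee_pos: [428.8, 131.8, 88.6]
eef_rot: [-0.0, 0.996, 0.084, 0.001]
contact_force: [-0.2, 0.9, 0.2]
gripper_width: 0.5
grasp_force: 0.3
```

```bash
python3 - <<'E'
from h import *
s=bot.read_state();print(fr(s['ee_pos']))
E
```

```text
[-17.8 168.3]
```

{"fn": "step_arm", "kwargs": {"steps": [[0.02, 0, 0, 0, -1], [0.05, 0, 0, 0, -1], [0.05, 0, -0.05, 0, -1], [0.05, 0, -0.13, 0, -1], [0.03, 0.213, -0.323, -1, -1], [0.03, 0.213, -0.323, -1, -1], [0.03, 0.213, -0.323, -1, -1], [0.03, 0.213, -0.323, -1, -1], [0.03, 0.213, -0.323, -1, -1], [0.03, 0.213, -0.323, -1, -1], [0.03, 0.213, -0.323, -1, -1], [0.03, 0.213, -0.323, -1, -1], [0.03, 0.213, -0.323, -1, -1], [0.03, 0.213, -0.323, -1, -1], [0.03, 0.213, -0.323, -1, -1], [0.03, 0.213, -0.323, -1, -1]]}}

```text
time: 14.65
ee_pos: [467.1, 8.6, 281.6]
eef_rot: [-0.0, 0.647, 0.763, -0.0]
contact_force: [-0.8, -0.2, 0.5]
gripper_width: 0.3
grasp_force: 0.0
```

```bash
python3 - <<'E'
from h import *
snap('wrist','w7');c=cams.calibration('wrist')
i=cv2.imread('pics/w7.png')[:150,215:435];cv2.imwrite('pics/w7z.png',cv2.resize(i,None,fx=3.6,fy=3.6,interpolation=cv2.INTER_CUBIC))
E
```

```text
(no output)
```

View pics/w7z.png

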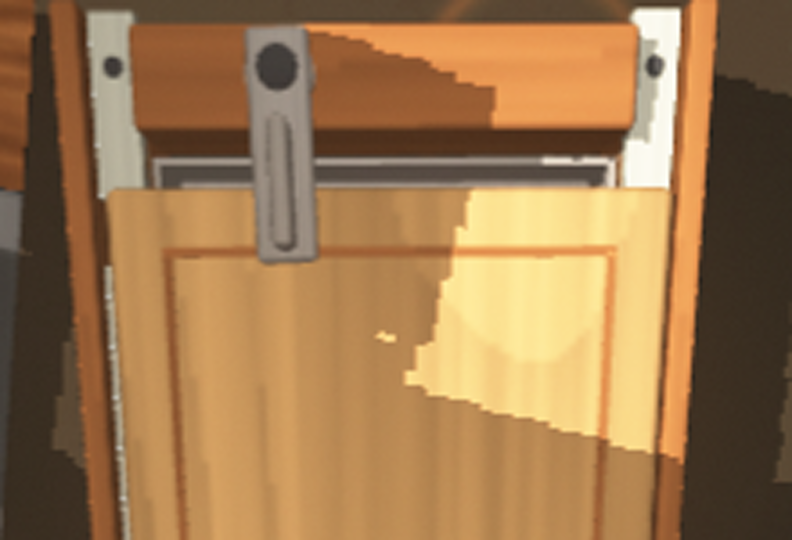

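The bar runs from its pivot at about crop (278,66) straight down over the board's edge to (287,258). The board's leading edge, at about v = 188, hasn't moved from home. I'm handing in.

```bash
python3 -c "
from bench import workorder
print(workorder.finish_job())"
```

```text
the job is handed in; nothing more can be done
None
```

The board is in its notch and the turn button points straight over its edge, as the last picture shows; the job was handed in at about 15 s, and no verdict came back.

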